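# Hang a stub bin on the louvered panel and lock it under the keeper

### The job

Pick up the blue specimen-stub bin by its black carry bar, lift its rear lip over the top louver rail of the grey panel (white louvers) and lower it gently until the lip has caught on the rail, on the open stretch of rail to the right of the yellow stop. Then slide the hanging bin along the rail to the left, under the keeper tongue, until its end touches the yellow stop, and let go so that it hangs there by itself. Feel your way with light forces and never force it, do not let the bin fall, and leave everything else where it is.

Things in the scene. Friction and masses are not known exactly. Their poses are not given: they have to be found in the camera images.
- bin_handle (a point): Middle of the black carry bar of the loose blue bin (210-420 g): bar 90 mm along y, 12 thick (x), 20 tall; pinch it across x from above. 97 mm above the bin's underside. Bin body 110 (x) x 90 (y) x 70 mm tall, open top, clear space round the bar; x to the rear (lip side), y left, z up. Starts upright on the table, left or right, rear turned roughly away from the robot.
- bin_lip (a point): On the bin, 59 mm behind and 31 mm below bin_handle, same axes: middle of the slot under the rear lip, a hook over the full 90 mm width. This point is on the underside of its 4 mm thick top web; a 4 mm thick flange turns down behind, to 14 mm below it. The slot, rear wall face to flange, is 8 mm wide (4 either side). The rear wall is flat to 66 mm below this point.
- rail_nominal (a point): Where the middle of the top louver rail's top edge should be: x into the panel, away from the robot, y left along the rail, z up. The louvers are clamped by hand: the real rail is parallel to this but up to 5 mm higher or lower and up to 11 mm nearer or further; not measured, feel for it. Rail: upright strip 3 mm thick (x), 22 tall, 360 long (y), rigid; behind it a gap 12 mm wide, 20 deep.
- stop_face (a point): Right-hand face of the yellow stop (8 mm thick), axes as rail_nominal, 60-140 mm left of the rail's middle; at the nominal rail top: it sits on the stand, not on the louvers. A keeper tongue reaches 25 mm to the right of it, its underside 9-19 mm over the real rail's top: the bin cannot be lowered there but slides in beneath. With the bin touching the stop, bin_lip is 45 mm to the right of this point.
- panel: The heavy grey louvered panel stand with rail and stop, base 130 x 460 mm, at most 190 mm tall. Origin on the table, 13.5 mm behind (x) and 170 mm below rail_nominal. Two more louvers, 50 and 100 mm below the top rail, have their fronts flush with it, so the bin's rear wall can be pressed lightly against them. An orange bin stays at the rail's right end, y -178 to -112 mm.
- tray_mid (a point): Grey divided tray without a lip, 120 x 90 x 50 mm, a bystander; its centre.
- jar_mid (a point): Amber jar, 56 mm across, 85 mm tall, a bystander; its centre.
- stubbox_mid (a point): Small white box, 70 x 50 x 22 mm, a bystander; its centre.
- driver_grip (a point): Screwdriver lying on the table, a bystander; the middle of its handle.
- mouse_mid (a point): Round black computer mouse, 60 mm across, 34 mm tall, a bystander; its centre.

How it is judged:
By the outcome, as a careful person would: the job done as asked, in the order asked, and still so for the second after the job is handed in, with the robot touching nothing.
It also fails if it takes over 64 s, if anything falls off the work surface, if the arm or the gripper's body presses on something with over 40 N, if the wrist force passes 120 N, or if a joint passes its speed limit or range.

### The arm

A 6-joint arm with a two-finger parallel gripper is mounted at the origin on the work surface. World frame = base frame: x ahead of the robot, y to its left, z up, the work surface at z = 0. Lengths are in m, angles in rad, forces in N, time in s.
With the tool pointing down it reaches from about 0.35 to 0.8 m from the base axis. Payload 7.3 kg.
Tool frame: the origin (TCP) lies on the centre line of the jaws, within the pads' length; the fingertips stand 14 mm ahead of it and the grasp point (between the pads) lies 5 mm behind it; x points along the fingers, z is the direction in which the jaws open and shut, and the axes are right-handed (so a half turn about x gives the same grasp; the last joint's range is limited). The gripper opens to 85 mm and grips with 20 to 120 N. Pads are 22 mm wide; open, the fingers measure 114 mm over their backs; the gripper's body (76 mm by 85 mm) begins 54 mm behind the grasp point. The pads swing forward as they close: fully open they stand 13 mm farther back than shut.
Start: joints at [-1.253, 0.342, 1.524, -0, 1.275, -0.146], TCP at [0.235, -0.47, 0.245] pointing down, gripper open.
Joint ranges: [-2.53, 2.53], [-0.77, 2.02], [0.04, 2.7], [-1, 4.14], [0.28, 2.66], [-3.11, 3.11]. Speed limits (rad/s): [2.57, 2.57, 3.14, 3.14, 3.14, 3.14].

### API

Orientations are given as a 3x3 rotation matrix whose columns are the frame's x, y, z axes.
In Python, from bench import sense, read_camera, env gives the robot as it stands. The module is installed in compiled form; this text tells all that it offers.
- The arm moves only by the tool play_rows, never from a script. Its argument "plan" is text: rows parted by semicolons, each of 6 numbers parted by spaces: the shift along the world's x, y, z in m, then the turn, a rotation vector about the world's x, y, z in units of 5 degrees (1.0 is 5 degrees). A call has exactly 8 rows; each row is the pose to reach, as a shift and turn from the pose commanded when the call began; what a row does not reach only later rows make up. A row lasts 1/12 s, in which the tool goes at most 41.7 mm and 7.16 degrees, less where a joint would pass 70% of its speed; a pose out of reach is approached as far as the arm can. A call with a gripper value outside its range is refused whole. "grip" is the finger opening in m, from 0 to 0.0854, set as the call begins (left out, the last holds). The fingers move at their own pace and stop on an object; "newtons" is the grip in N (left out, the last holds). Time passes only in rows, so rows that repeat a pose let the fingers close, or fill a call up. It gives the time, the measured TCP pose, the force and the opening at its end, in the units of the state.
- sense(): the state, without advancing time (a new reading comes with each control period).
- read_camera(name): name is "scene" or "top"; returns a dict with "img" (420x560x3 uint8, red, green, blue), "intrinsics" (3x3 intrinsics, pixels), "world_from_camera" (4x4, takes a point from camera to world coordinates). Camera axes: x right, y down, z forward; pixel columns grow to the right and rows downward; lengths in m; the calibration is good to about 2 mm. A picture is of the moment at which its call begins. There is no depth.
- env.finish_job(): hands the job in, once; it reports no verdict.
The state is a dict: "clock": time; "joint_pos": joint angles; "qvel": joint speeds; "effort": joint torques, N m; "tool_pos": TCP position; "orientation": TCP orientation; "force": force on the tool from outside, world axes, zero at the start; "moment": the same for the moment, N m; "finger_gap": finger opening in m.
Only numpy, scipy, OpenCV 4.12 (cv2) and the standard library are available. Lean on these libraries where they do the work, as an engineer would, in place of code of your own. Each camera call takes 0.05 s, during which the arm holds its last target.

## Working session

There is one attempt and no reset: what is moved stays moved. The work goes in short steps, Python scripts to look and compute and a tool call to move; the robot and the scene stay as the last step left them, time stands still between calls to the robot, and variables do not carry over. Pictures are saved under pics/ and viewed, and the job is handed in when it is done.

Besides the shell and the picture viewer there is one more tool, called as name(argument=value, ...) on one line, values as JSON. play_rows: Moves the arm, as the interface text tells. Its arguments: {"type":"object","properties":{"plan":{"type":"string"},"grip":{"type":"number"},"newtons":{"type":"number"}},"required":["plan"]}

```bash
mkdir -p pics; cat > h.py <<'E'
import numpy as np, cv2
from bench import sense, read_camera, env
def snap(n,tag):
    d=read_camera(n); cv2.imwrite(f'pics/{tag}.png',d['img'][:,:,::-1]); np.savez(f'pics/{tag}.npz',**d); return d
def load(tag): return dict(np.load(f'pics/{tag}.npz'))
def ray(d,u,v):
    T=d['world_from_camera'];K=d['intrinsics']
    r=T[:3,:3]@np.linalg.inv(K)@np.array([u,v,1.]); return T[:3,3],r/np.linalg.norm(r)
def onz(d,u,v,z):
    o,r=ray(d,u,v); return o+r*(z-o[2])/r[2]
def proj(d,p):
    T=np.linalg.inv(d['world_from_camera']); q=d['intrinsics']@(T[:3,:3]@np.array(p)+T[:3,3]); return q[:2]/q[2]
def tri(d1,a,d2,b):
    o1,r1=ray(d1,*a);o2,r2=ray(d2,*b)
    A=np.c_[r1,-r2];s=np.linalg.lstsq(A,o2-o1,rcond=None)[0]
    p,q=o1+s[0]*r1,o2+s[1]*r2; return (p+q)/2,np.linalg.norm(p-q)
E
python3 - <<'E'
from h import *
for n in('scene','top'):
    d=snap(n,n+'0'); print(d['world_from_camera'].round(3),d['intrinsics'])
print(sense())
E
```

```text
[[ 0.195  0.824 -0.532  1.185]
 [ 0.981 -0.163  0.108 -0.135]
 [ 0.002 -0.543 -0.84   1.266]
 [ 0.     0.     0.     1.   ]] [[416.31816492   0.         277.94396776]
 [  0.         416.31816492 211.50605548]
 [  0.           0.           1.        ]]
[[-1.000e-03 -9.920e-01  1.230e-01  3.200e-01]
 [-1.000e+00  1.000e-03 -0.000e+00 -2.000e-03]
 [ 0.000e+00 -1.230e-01 -9.920e-01  1.426e+00]
 [ 0.000e+00  0.000e+00  0.000e+00  1.000e+00]] [[502.14704407   0.         275.04895754]
 [  0.         502.14704407 201.75019904]
 [  0.           0.           1.        ]]
{'clock': 0.1, 'joint_pos': array([-1.25299561e+00,  3.42650735e-01,  1.52493938e+00, -3.02879853e-06,
        1.27541947e+00, -1.46033180e-01]), 'qvel': array([-0.00028302, -0.00116609, -0.00284844,  0.00058771,  0.0002326 ,
       -0.00130011]), 'effort': array([ 2.51942525e-03, -4.34446406e+01, -2.46489608e+01, -4.45411388e-05,
        4.70619678e-03,  4.16457260e-05]), 'tool_pos': array([ 0.23476696, -0.46919074,  0.24469041]), 'orientation': array([[-4.45513141e-04,  8.94343516e-01,  4.47380684e-01],
       [ 1.34507453e-03,  4.47380859e-01, -8.94342528e-01],
       [-9.99998996e-01,  2.03319015e-04, -1.40227274e-03]]), 'force': array([-0.56931731, -0.15519546, -0.52123755]), 'moment': array([-0.10042455, -0.05897884, -0.00478655]), 'finger_gap': 0.08502682175563298}
```

View pics/scene0.png

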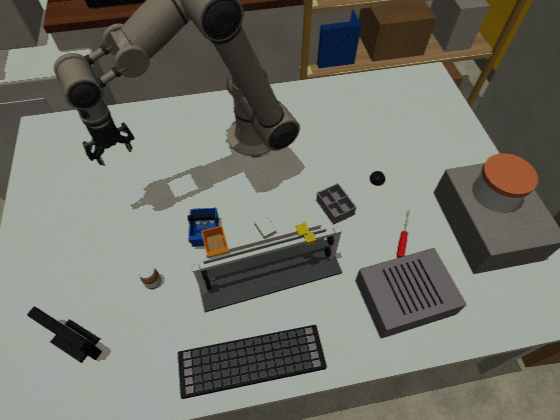

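View pics/top0.png

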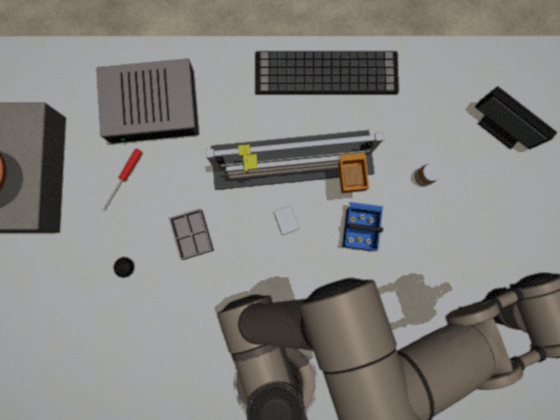

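```bash
python3 - <<'E'
from h import *
a=cv2.imread('pics/top0.png'); cv2.imwrite('pics/top0z.png',cv2.resize(a[125:265,195:395],None,fx=4,fy=4,interpolation=cv2.INTER_CUBIC))
a=cv2.imread('pics/scene0.png'); cv2.imwrite('pics/scene0z.png',cv2.resize(a[195:315,180:350],None,fx=4.7,fy=4.7,interpolation=cv2.INTER_CUBIC))
E
```

```text
(no output)
```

View pics/top0z.png

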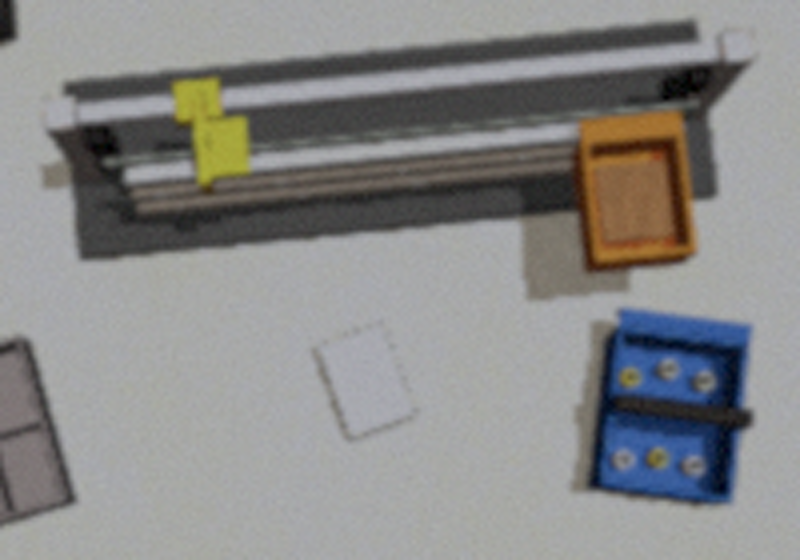

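View pics/scene0z.png

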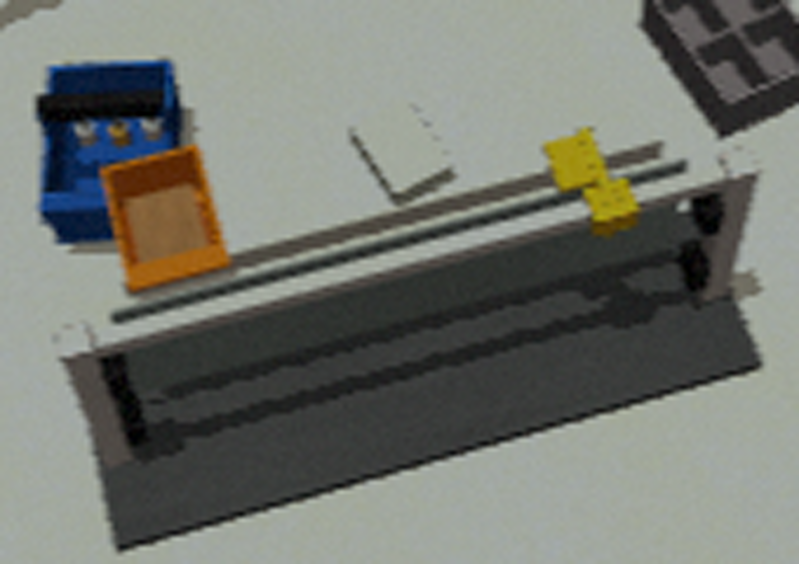

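```bash
python3 - <<'E'
from h import *
a=cv2.imread('pics/top0.png'); b=cv2.imread('pics/scene0.png')
def z(im,x,y,w,h,f,n):
    cv2.imwrite(n,cv2.resize(im[y:y+h,x:x+w],None,fx=f,fy=f,interpolation=cv2.INTER_CUBIC))
z(a,205,135,100,50,8,'pics/t1.png'); z(a,330,140,65,60,10,'pics/t2.png'); z(a,335,195,60,60,10,'pics/t3.png')
z(b,270,215,80,60,10,'pics/s1.png'); z(b,185,200,60,60,10,'pics/s2.png')
# blue mask corners
for t,im in(('t',a),('s',b)):
    hsv=cv2.cvtColor(im,cv2.COLOR_BGR2HSV)
    m=cv2.inRange(hsv,(100,120,40),(125,255,255))
    cs,_=cv2.findContours(m,cv2.RETR_EXTERNAL,cv2.CHAIN_APPROX_NONE)
    for c in cs:
        if cv2.contourArea(c)>100: print(t,cv2.boundingRect(c),cv2.minAreaRect(c))
    m=cv2.inRange(hsv,(22,120,100),(35,255,255))
    cs,_=cv2.findContours(m,cv2.RETR_EXTERNAL,cv2.CHAIN_APPROX_NONE)
    for c in cs:
        if cv2.contourArea(c)>30: print(t,'y',cv2.boundingRect(c),cv2.minAreaRect(c))
E
```

```text
t (344, 227, 35, 23) ((360.8000183105469, 238.60000610351562), (34.233585357666016, 19.845558166503906), 7.125016689300537)
t (346, 203, 36, 24) ((363.53759765625, 214.44778442382812), (34.656471252441406, 22.342897415161133), 2.0454084873199463)
t y (238, 144, 19, 28) ((248.0076904296875, 156.36154174804688), (26.662561416625977, 16.13786506652832), 74.74488067626953)
s (189, 208, 29, 39) ((203.0, 227.0), (38.0, 28.0), 90.0)
s (318, 10, 43, 58) ((339.1862487792969, 38.76551818847656), (39.86183166503906, 59.62665557861328), 4.763641834259033)
s y (296, 222, 20, 20) ((304.7864990234375, 232.51890563964844), (22.497568130493164, 12.719213485717773), 53.97262954711914)
```

View pics/t1.png

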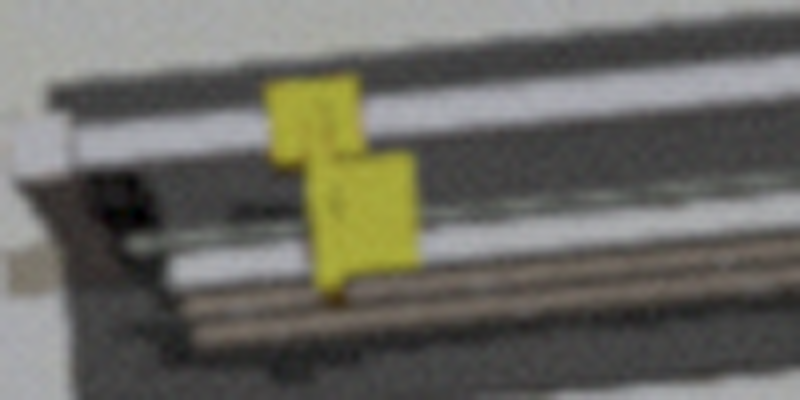

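View pics/t2.png

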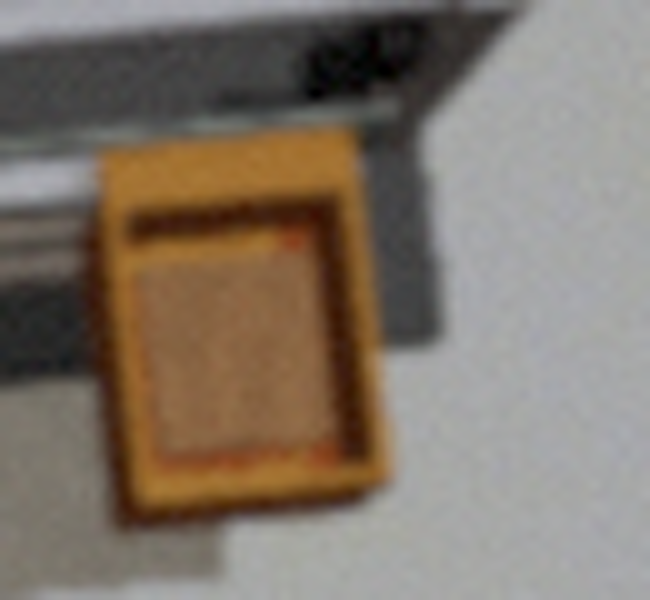

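View pics/t3.png

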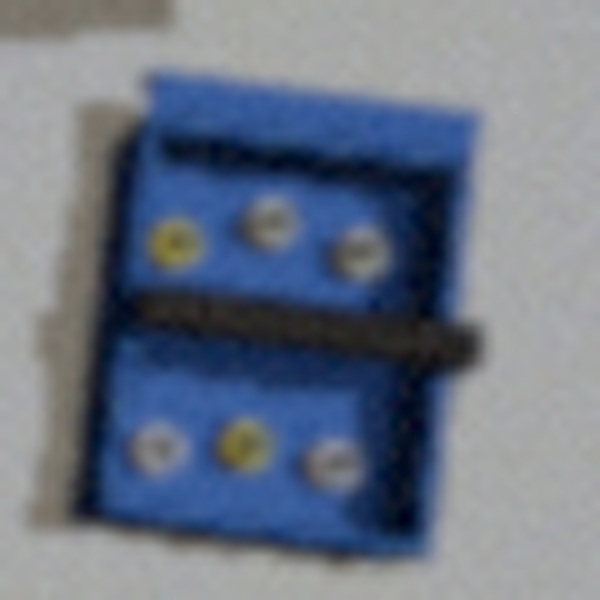

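View pics/s1.png

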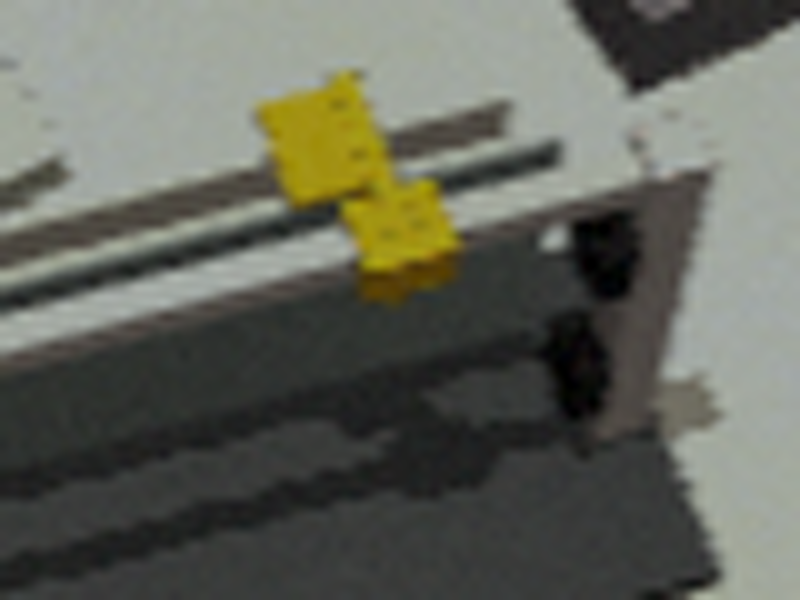

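View pics/s2.png

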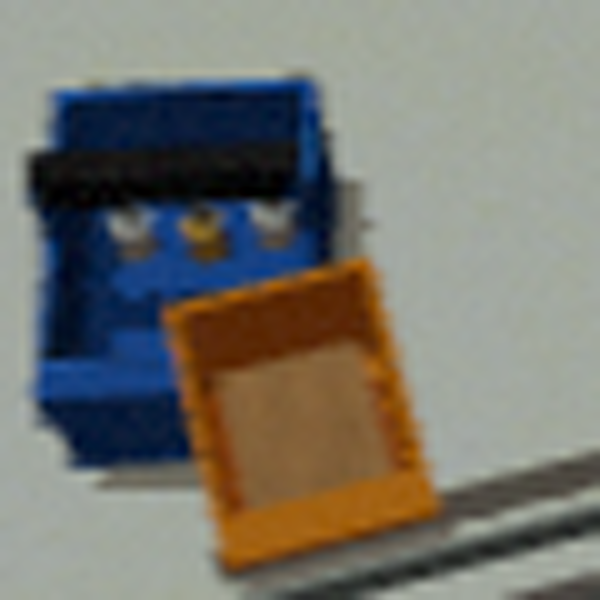

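```bash
cat > m.py <<'E'
from h import *
t=load('top0');s=load('scene0')
f=lambda x0,y0,k:(lambda u,v:(x0+(u+.5)/k-.5,y0+(v+.5)/k-.5))
Z=f(195,125,4);T1=f(205,135,8);T2=f(330,140,10);T3=f(335,195,10);S0=f(180,195,4.7);S1=f(270,215,10);S2=f(185,200,10)
if __name__=='__main__':
    P=lambda n,a,b:print(n,*[np.round(q,4) for q in tri(t,a,s,b)])
    P('RL base',T1(52,95),S1(718,578)); P('RR base',Z(695,22),S0(118,548))
    for n,a in(('RL',T1(52,95)),('RR',Z(695,22)),('FL',Z(82,258)),('FR',T2(442,342))): print(n,onz(t,*a,0.01).round(4))
    P('rail Lend',T1(175,290),S1(510,103))
    P('tongue RF',T1(420,267),S1(255,105)); P('tongue RB',T1(412,150),S1(295,207))
    P('stop LF',T1(320,290),S1(350,72)); 
    P('post L back',T1(10,115),S1(715,165))
    P('handle R end',T3(482,345),S2(30,170)); P('handle L end',T3(130,300),S2(300,155))
    P('bin RL lip',T3(150,72),S2(190,400)); P('bin RR lip',T3(482,112),S2(38,405));P('bin FR',T3(430,560),S2(52,85));P('bin FL',T3(80,520),S2(312,78))
    for n,a in (('FR',T3(430,560)),('FL',T3(92,520)),('RL',T3(150,72)),('RR',T3(482,112))): print(n,onz(t,*a,0.07).round(4))
    P('or RL',T2(103,155),S2(440,510)); P('or RR',T2(352,128),S2(225,570))
    P('or FL',T2(145,505),S2(370,258)); P('or FR',T2(392,482),S2(162,310))
E
python3 m.py
```

```text
RL base [ 0.6592  0.1849 -0.0008] 0.003
RR base [ 0.7057 -0.2718  0.0041] 0.0036
RL [0.6563 0.182  0.01  ]
RR [ 0.7039 -0.2725  0.01  ]
FL [0.532  0.1687 0.01  ]
FR [ 0.5758 -0.2848  0.01  ]
rail Lend [0.5577 0.1248 0.1578] 0.0046
tongue RF [0.5594 0.0438 0.1857] 0.0016
tongue RB [0.5968 0.047  0.1867] 0.0029
stop LF [0.5525 0.0751 0.1838] 0.0014
post L back [0.6079 0.1733 0.1881] 0.0026
handle R end [ 0.4111 -0.2841  0.1037] 0.0037
handle L end [ 0.4229 -0.1939  0.1035] 0.0009
bin RL lip [ 0.4874 -0.2245  0.0628] 0.0367
bin RR lip [ 0.4774 -0.2939  0.0651] 0.0042
bin FR [ 0.3554 -0.2771  0.0695] 0.0013
bin FL [ 0.3662 -0.1867  0.0632] 0.0042
FR [ 0.3553 -0.2776  0.07  ]
FL [ 0.3662 -0.1869  0.07  ]
RL [ 0.4877 -0.2049  0.07  ]
RR [ 0.4766 -0.295   0.07  ]
or RL [ 0.5962 -0.1663  0.167 ] 0.0033
or RR [ 0.6033 -0.2306  0.1663] 0.0027
or FL [ 0.5058 -0.1756  0.1671] 0.0028
or FR [ 0.5116 -0.2394  0.1663] 0.0011
```

play_rows(plan="0.02 0.025 0 1.2 0 0;0.02 0.025 0 0 0 1.3;0.045 0.057 0 0 0 2.6;0.07 0.088 0 0 0 4;0.095 0.12 0 0 0 5.4;0.12 0.15 0 0 0 6.8;0.14 0.177 0 0 0 8.1;0.16 0.202 0 0 0 9.5", grip=0.085)

```text
clock: 0.77
tool_pos: [0.3956, -0.2655, 0.2451]
orientation: [[-0.0, 0.268, 0.963], [0.0, 0.963, -0.268], [-1.0, 0.0, -0.0]]
force: [-0.3, -0.5, -0.2]
finger_gap: 0.085
```

play_rows(plan="0.01 0.014 0 0 0 0.8;0.021 0.0275 0 0 0 1.69;0.021 0.0275 -0.03 0 0 1.69;0.021 0.0275 -0.06 0 0 1.69;0.021 0.0275 -0.08 0 0 1.69;0.021 0.0275 -0.09 0 0 1.69;0.021 0.0275 -0.09 0 0 1.69;0.021 0.0275 -0.09 0 0 1.69")

```text
clock: 1.43
tool_pos: [0.4157, -0.2399, 0.155]
orientation: [[-0.001, 0.13, 0.991], [0.001, 0.991, -0.13], [-1.0, 0.001, -0.001]]
force: [-0.3, 0.1, 0.1]
finger_gap: 0.0851
```

```bash
python3 - <<'E'
from h import *
st=sense(); print(st['tool_pos'].round(4),st['orientation'].round(3),st['force'].round(2))
d=snap('top','top1');e=snap('scene','scene1')
a=d['img'][:,:,::-1][190:265,330:405]; b=e['img'][:,:,::-1][180:255,170:245]
cv2.imwrite('pics/c1.png',np.hstack([cv2.resize(x,None,fx=5,fy=5,interpolation=cv2.INTER_CUBIC) for x in(a,b)]))
E
```

```text
[ 0.4157 -0.2399  0.155 ] [[-0.001  0.13   0.991]
 [ 0.001  0.991 -0.13 ]
 [-1.     0.001 -0.001]] [-0.35  0.07  0.06]
```

View pics/c1.png

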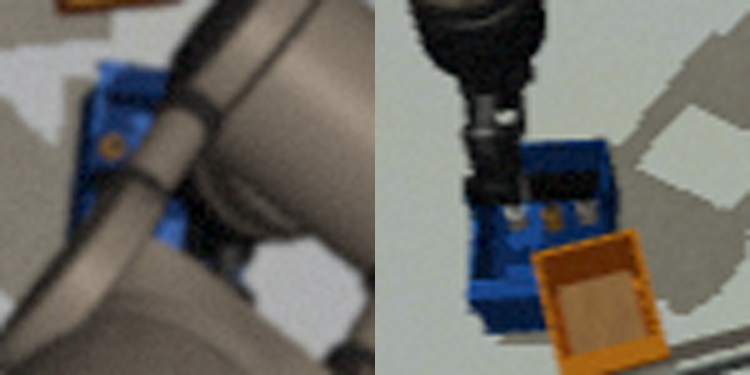

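```bash
python3 - <<'E'
from h import *
d=load('scene1')
for p in ([.4157,-.2399,.155],[.4157,-.2399,.141],[.4157,-.2399,.107],[.41,-.284,.107],[.421,-.195,.107]): print(((proj(d,p)-[170,180])*5+[375,0]).round())
E
```

```text
[515. 135.]
[519. 147.]
[527. 175.]
[459. 179.]
[596. 170.]
```

```bash
python3 - <<'E'
from h import *
d=load('scene1')
for dx in (.0425,.057,-.0425,-.057):
  for z in (.141,.154,.2): 
    c=np.array([.4157,-.2399,z])+dx*np.array([.9915,-.13,0]); print(dx,z,((proj(d,c)-[170,180])*5+[375,0]).round())
E
```

```text
0.0425 0.141 [516. 203.]
0.0425 0.154 [513. 192.]
0.0425 0.2 [501. 152.]
0.057 0.141 [515. 222.]
0.057 0.154 [512. 211.]
0.057 0.2 [500. 172.]
-0.0425 0.141 [521.  92.]
-0.0425 0.154 [518.  81.]
-0.0425 0.2 [507.  39.]
-0.057 0.141 [522.  74.]
-0.057 0.154 [519.  63.]
-0.057 0.2 [508.  21.]
```

play_rows(plan="0 0 -0.02 0 0 0;0 0 -0.035 0 0 0;0 0 -0.048 0 0 0;0 0 -0.055 0 0 0;0 0 -0.06 0 0 0;0 0 -0.063 0 0 0;0 0 -0.063 0 0 0;0 0 -0.063 0 0 0")

```text
clock: 2.2
tool_pos: [0.4162, -0.2403, 0.0929]
orientation: [[0.001, 0.13, 0.991], [-0.001, 0.991, -0.13], [-1.0, -0.001, 0.001]]
force: [0.6, 0.6, -0.2]
finger_gap: 0.0854
```

play_rows(plan="0 0 0 0 0 0;0 0 0 0 0 0;0 0 0 0 0 0;0 0 0 0 0 0;0 0 0 0 0 0;0 0 0 0 0 0;0 0 0 0 0 0;0 0 0 0 0 0", grip=0.0, newtons=40)

```text
clock: 2.87
tool_pos: [0.4157, -0.2399, 0.0921]
orientation: [[-0.0, 0.13, 0.991], [0.0, 0.991, -0.13], [-1.0, 0.0, -0.0]]
force: [-0.0, 0.4, -1.6]
finger_gap: 0.0112
```

play_rows(plan="0 0 0.004 0 0 0;0 0 0.012 0 0 0;0 0 0.025 0 0 0;0 0 0.045 0 0 0;0 0 0.065 0 0 0;0 0 0.085 0 0 0;0 0 0.1 0 0 0;0 0 0.105 0 0 0")

```text
clock: 3.53
tool_pos: [0.4167, -0.2407, 0.2002]
orientation: [[0.004, 0.13, 0.992], [-0.003, 0.992, -0.13], [-1.0, -0.002, 0.004]]
force: [1.0, -0.2, -3.3]
finger_gap: 0.0113
```

play_rows(plan="0 0.015 0.005 0 0 0;0 0.04 0.005 0 0 0.3;0 0.07 0.005 0 0 0.7;0 0.1 0.005 0 0 1.1;0.01 0.13 0.005 0 0 1.6;0.025 0.155 0.005 0 0 2;0.035 0.175 0.005 0 0 2.3;0.045 0.185 0.005 0 0 2.5")

```text
clock: 4.2
tool_pos: [0.4602, -0.0518, 0.2017]
orientation: [[-0.002, -0.091, 0.996], [0.001, 0.996, 0.091], [-1.0, 0.002, -0.002]]
force: [-0.9, -1.2, -3.4]
finger_gap: 0.0114
```

play_rows(plan="0.007 0.005 0 0 0 0.05;0.013 0.008 0 0 0 0.1;0.017 0.01 0 0 0 0.14;0.0195 0.011 0 0 0 0.14;0.0195 0.011 0 0 0 0.14;0.0195 0.011 0 0 0 0.14;0.0195 0.011 0 0 0 0.14;0.0195 0.011 0 0 0 0.14")

```text
clock: 4.87
tool_pos: [0.4801, -0.0445, 0.2023]
orientation: [[-0.0, -0.099, 0.995], [-0.0, 0.995, 0.099], [-1.0, 0.0, -0.0]]
force: [0.3, 0.2, -2.5]
finger_gap: 0.0115
```

```bash
python3 - <<'E'
from h import *
st=sense(); print(st['tool_pos'].round(4),st['orientation'].round(3),st['force'].round(2),st['moment'].round(2),st['clock'])
d=snap('top','top2');e=snap('scene','scene2')
a=d['img'][:,:,::-1][130:230,200:360]; b=e['img'][:,:,::-1][180:280,190:350]
cv2.imwrite('pics/c2.png',np.vstack([cv2.resize(x,None,fx=3,fy=3,interpolation=cv2.INTER_CUBIC) for x in(a,b)]))
cv2.imwrite('pics/c2s.png',cv2.resize(b,None,fx=5,fy=5,interpolation=cv2.INTER_CUBIC))
E
```

```text
[ 0.4801 -0.0445  0.2023] [[-0.    -0.099  0.995]
 [-0.     0.995  0.099]
 [-1.     0.    -0.   ]] [ 0.28  0.16 -2.5 ] [-0.02 -0.01 -0.03] 4.8667
```

View pics/c2.png

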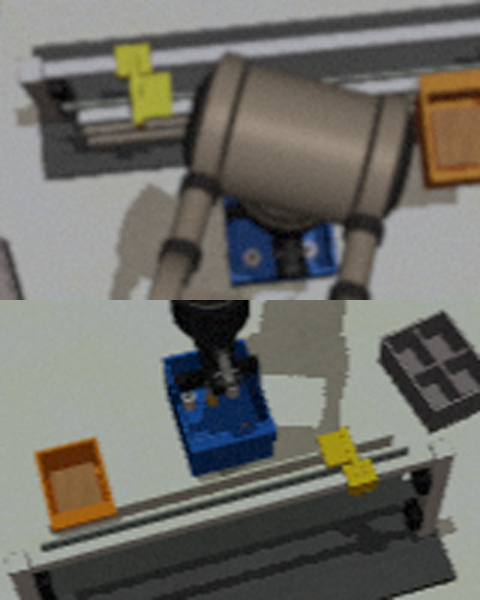

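View pics/c2s.png

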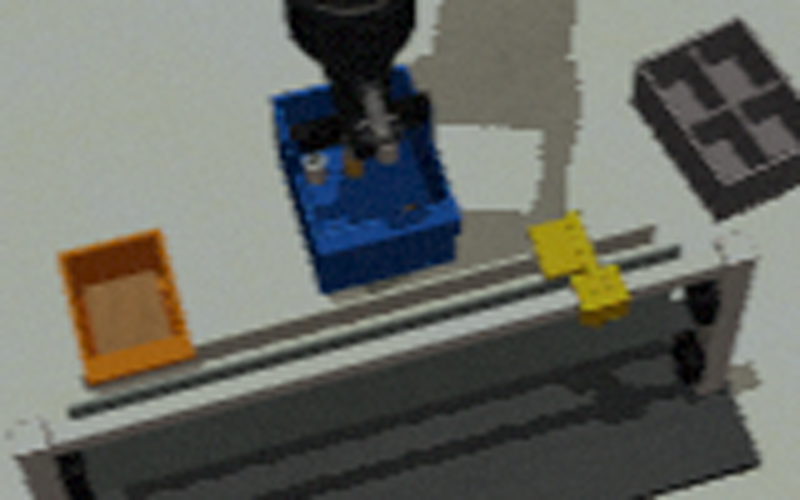

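```bash
python3 - <<'E'
from h import *
d=load('scene2')
st=sense();h=st['tool_pos']+[0,0,.005]
ex=st['orientation'][:,2];ey=np.array([-ex[1],ex[0],0]);ez=np.array([0,0,1])
for n,x,y,z in (('RR',.067,-.045,-.027),('RL',.067,.045,-.027),('RRbot',.067,-.045,-.045),('FR',-.055,-.045,-.027),('FL',-.055,.045,-.027),('botRR',.055,-.045,-.097),('botRL',.055,.045,-.097)):
    print(n,((proj(d,h+x*ex+y*ey+z*ez)-[190,180])*5).round(0))
E
python3 - <<'E'
import cv2
im=cv2.imread('pics/scene2.png')[215:245,245:290]
cv2.imwrite('pics/c2z.png',cv2.resize(im,None,fx=16,fy=16,interpolation=cv2.INTER_CUBIC))
E
```

```text
RR [316. 253.]
RL [459. 216.]
RRbot [318. 268.]
FR [266.  94.]
FL [402.  60.]
botRR [317. 293.]
botRL [452. 258.]
```

View pics/c2z.png

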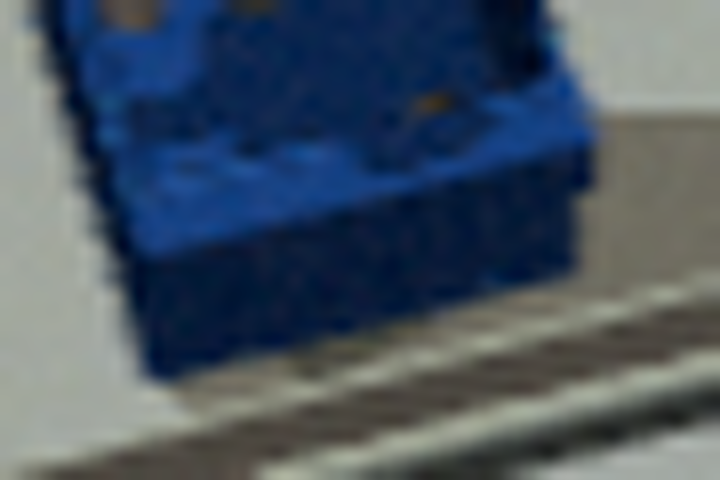

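```bash
python3 - <<'E'
from h import *
d=load('scene2');F=lambda u,v:(245+(u+.5)/16-.5,215+(v+.5)/16-.5)
ex=np.array([.995,.099,0]);M=np.array([.5757,-.0543,0])
for z in (.16,.165,.17):
  for u,v in((120,445),(400,370),(700,290)):
    p=onz(d,*F(u,v),z);print(z,p.round(4),((p-M)@ex).round(4))
t=load('top0')
for z in (.16,.165,.17):
  for a in((227.1,171.0),(305,163.4)):
    p=onz(t,*a,z);print('top',z,p.round(4),((p-M)@ex).round(4))
E
```

```text
0.16 [ 0.5789 -0.0917  0.16  ] -0.0005
0.16 [ 0.5732 -0.0369  0.16  ] -0.0007
0.16 [0.5671 0.0226 0.16  ] -0.0009
0.165 [ 0.5817 -0.0919  0.165 ] 0.0022
0.165 [ 0.576  -0.0374  0.165 ] 0.002
0.165 [0.5699 0.0219 0.165 ] 0.0018
0.17 [ 0.5844 -0.0921  0.17  ] 0.0049
0.17 [ 0.5788 -0.0378  0.17  ] 0.0047
0.17 [0.5727 0.0212 0.17  ] 0.0045
top 0.16 [0.5564 0.1206 0.16  ] -0.0019
top 0.16 [ 0.5759 -0.0791  0.16  ] -0.0023
top 0.165 [0.5554 0.1201 0.165 ] -0.0029
top 0.165 [ 0.5749 -0.0788  0.165 ] -0.0032
top 0.17 [0.5545 0.1196 0.17  ] -0.0039
top 0.17 [ 0.5739 -0.0785  0.17  ] -0.0042
```

play_rows(plan="0.003 0.0003 -0.002 0 0 0;0.006 0.0006 -0.004 0 0 0;0.009 0.0009 -0.006 0 0 0;0.012 0.0012 -0.008 0 0 0;0.015 0.0015 -0.008 0 0 0;0.017 0.0017 -0.008 0 0 0;0.018 0.0018 -0.008 0 0 0;0.018 0.0018 -0.008 0 0 0")

```text
clock: 5.63
tool_pos: [0.4987, -0.0422, 0.1943]
orientation: [[0.0, -0.1, 0.995], [-0.0, 0.995, 0.1], [-1.0, -0.0, 0.0]]
force: [-0.1, 0.3, -2.4]
finger_gap: 0.0115
```

play_rows(plan="0.0005 0 0 0 0 0;0.001 0.0001 0 0 0 0;0.0015 0.00015 0 0 0 0;0.002 0.0002 0 0 0 0;0.0025 0.00025 0 0 0 0;0.003 0.0003 0 0 0 0;0.003 0.0003 0 0 0 0;0.003 0.0003 0 0 0 0")

```text
clock: 6.3
tool_pos: [0.5014, -0.0419, 0.1943]
orientation: [[0.0, -0.1, 0.995], [0.0, 0.995, 0.1], [-1.0, 0.0, 0.0]]
force: [-0.2, 0.5, -3.4]
finger_gap: 0.0114
```

play_rows(plan="0.0004 0 0 0 0 0;0.0008 0.0001 0 0 0 0;0.0012 0.0001 0 0 0 0;0.0016 0.00015 0 0 0 0;0.002 0.0002 0 0 0 0;0.002 0.0002 0 0 0 0;0.002 0.0002 0 0 0 0;0.002 0.0002 0 0 0 0")

```text
clock: 6.97
tool_pos: [0.5034, -0.0417, 0.1943]
orientation: [[0.0, -0.1, 0.995], [0.0, 0.995, 0.1], [-1.0, 0.0, 0.0]]
force: [-0.6, -0.5, -2.5]
finger_gap: 0.0113
```

play_rows(plan="0.0004 0 0 0 0 0;0.0008 0.0001 0 0 0 0;0.0012 0.0001 0 0 0 0;0.0015 0.00015 0 0 0 0;0.0015 0.00015 0 0 0 0;0.0015 0.00015 0 0 0 0;0.0015 0.00015 0 0 0 0;0.0015 0.00015 0 0 0 0")

```text
clock: 7.63
tool_pos: [0.5049, -0.0416, 0.1943]
orientation: [[0.0, -0.1, 0.995], [0.0, 0.995, 0.1], [-1.0, -0.0, 0.0]]
force: [-0.5, -0.0, -2.7]
finger_gap: 0.0112
```

play_rows(plan="0.0004 0 0 0 0 0;0.0008 0.0001 0 0 0 0;0.0012 0.0001 0 0 0 0;0.0015 0.00015 0 0 0 0;0.0015 0.00015 0 0 0 0;0.0015 0.00015 0 0 0 0;0.0015 0.00015 0 0 0 0;0.0015 0.00015 0 0 0 0")

```text
clock: 8.3
tool_pos: [0.5064, -0.0414, 0.1943]
orientation: [[0.0, -0.1, 0.995], [-0.0, 0.995, 0.1], [-1.0, -0.0, 0.0]]
force: [-0.1, 0.3, -2.6]
finger_gap: 0.0112
```

play_rows(plan="0.0004 0 0 0 0 0;0.0008 0.0001 0 0 0 0;0.0012 0.0001 0 0 0 0;0.0015 0.00015 0 0 0 0;0.0015 0.00015 0 0 0 0;0.0015 0.00015 0 0 0 0;0.0015 0.00015 0 0 0 0;0.0015 0.00015 0 0 0 0")

```text
clock: 8.97
tool_pos: [0.5073, -0.0414, 0.1943]
orientation: [[-0.001, -0.1, 0.995], [-0.0, 0.995, 0.1], [-1.0, 0.0, -0.001]]
force: [-5.6, -0.9, 0.5]
finger_gap: 0.0112
```

play_rows(plan="-0.002 -0.0002 0 0 0 0;-0.004 -0.0004 0 0 0 0;-0.004 -0.0004 0.008 0 0 0;-0.004 -0.0004 0.016 0 0 0;-0.004 -0.0004 0.024 0 0 0;-0.004 -0.0004 0.028 0 0 0;-0.004 -0.0004 0.028 0 0 0;-0.004 -0.0004 0.028 0 0 0")

```text
clock: 9.63
tool_pos: [0.5041, -0.0417, 0.2228]
orientation: [[0.001, -0.1, 0.995], [-0.0, 0.995, 0.1], [-1.0, -0.0, 0.001]]
force: [-0.3, 0.4, -4.0]
finger_gap: 0.0112
```

play_rows(plan="0.002 0.0002 0 0 0 0;0.004 0.0004 0 0 0 0;0.006 0.0006 0 0 0 0;0.008 0.0008 0 0 0 0;0.01 0.001 0 0 0 0;0.012 0.0012 0 0 0 0;0.0125 0.0013 0 0 0 0;0.0125 0.0013 0 0 0 0")

```text
clock: 10.3
tool_pos: [0.5165, -0.0404, 0.2222]
orientation: [[-0.0, -0.1, 0.995], [0.0, 0.995, 0.1], [-1.0, 0.0, -0.0]]
force: [0.1, 0.6, -3.4]
finger_gap: 0.0114
```

```bash
python3 - <<'E'
from h import *
st=sense(); print(st['tool_pos'].round(4),st['orientation'].round(4),st['force'].round(2),st['clock'])
e=snap('scene','scene3')
b=e['img'][:,:,::-1][190:260,230:330]
cv2.imwrite('pics/c3.png',cv2.resize(b,None,fx=8,fy=8,interpolation=cv2.INTER_CUBIC))
E
```

```text
[ 0.5165 -0.0404  0.2222] [[-0.     -0.0998  0.995 ]
 [ 0.      0.995   0.0998]
 [-1.      0.     -0.    ]] [ 0.13  0.61 -3.35] 10.3
```

View pics/c3.png

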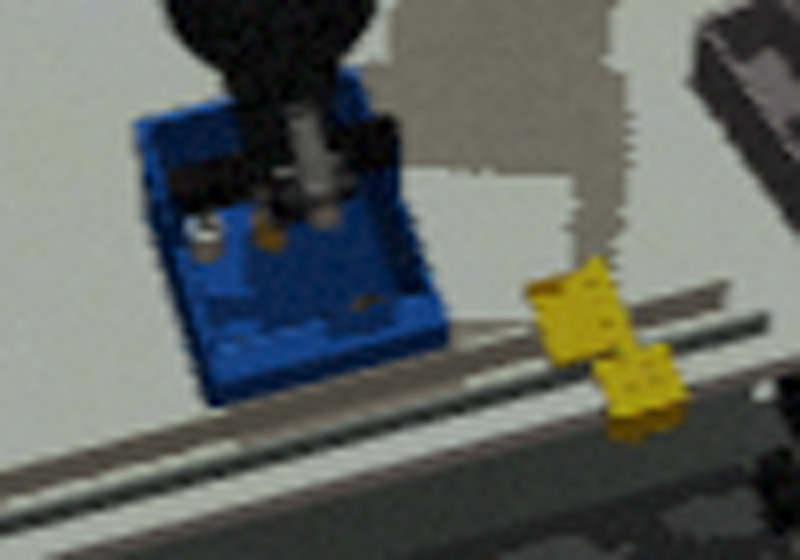

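play_rows(plan="0 0 -0.003 0 0 0;0 0 -0.006 0 0 0;0 0 -0.008 0 0 0;0 0 -0.0095 0 0 0;0 0 -0.0105 0 0 0;0 0 -0.011 0 0 0;0 0 -0.011 0 0 0;0 0 -0.011 0 0 0")

```text
clock: 11.02
tool_pos: [0.5164, -0.0404, 0.2114]
orientation: [[0.0, -0.1, 0.995], [-0.0, 0.995, 0.1], [-1.0, -0.0, 0.0]]
force: [-1.1, -0.1, -3.6]
finger_gap: 0.011
```

play_rows(plan="0 0 -0.0005 0 0 0;0 0 -0.001 0 0 0;0 0 -0.0015 0 0 0;0 0 -0.002 0 0 0;0 0 -0.002 0 0 0;0 0 -0.002 0 0 0;0 0 -0.002 0 0 0;0 0 -0.002 0 0 0")

```text
clock: 11.68
tool_pos: [0.5164, -0.0404, 0.2093]
orientation: [[0.0, -0.1, 0.995], [0.0, 0.995, 0.1], [-1.0, 0.0, 0.0]]
force: [-0.2, -0.3, -2.8]
finger_gap: 0.011
```

play_rows(plan="0 0 -0.0005 0 0 0;0 0 -0.001 0 0 0;0 0 -0.0015 0 0 0;0 0 -0.002 0 0 0;0 0 -0.002 0 0 0;0 0 -0.002 0 0 0;0 0 -0.002 0 0 0;0 0 -0.002 0 0 0")

```text
clock: 12.35
tool_pos: [0.5164, -0.0404, 0.2074]
orientation: [[0.0, -0.1, 0.995], [-0.0, 0.995, 0.1], [-1.0, -0.0, 0.0]]
force: [-0.6, -0.0, -2.8]
finger_gap: 0.0112
```

play_rows(plan="0 0 -0.0005 0 0 0;0 0 -0.001 0 0 0;0 0 -0.0015 0 0 0;0 0 -0.002 0 0 0;0 0 -0.002 0 0 0;0 0 -0.002 0 0 0;0 0 -0.002 0 0 0;0 0 -0.002 0 0 0")

```text
clock: 13.02
tool_pos: [0.5164, -0.0404, 0.2053]
orientation: [[0.0, -0.1, 0.995], [0.0, 0.995, 0.1], [-1.0, 0.0, 0.0]]
force: [-0.4, -0.8, -2.7]
finger_gap: 0.0113
```

play_rows(plan="0 0 -0.0005 0 0 0;0 0 -0.001 0 0 0;0 0 -0.0015 0 0 0;0 0 -0.002 0 0 0;0 0 -0.002 0 0 0;0 0 -0.002 0 0 0;0 0 -0.002 0 0 0;0 0 -0.002 0 0 0")

```text
clock: 13.68
tool_pos: [0.5164, -0.0404, 0.2034]
orientation: [[0.0, -0.1, 0.995], [-0.0, 0.995, 0.1], [-1.0, -0.0, 0.0]]
force: [-0.8, -0.4, -3.8]
finger_gap: 0.0112
```

play_rows(plan="0 0 -0.0005 0 0 0;0 0 -0.001 0 0 0;0 0 -0.0015 0 0 0;0 0 -0.002 0 0 0;0 0 -0.002 0 0 0;0 0 -0.002 0 0 0;0 0 -0.002 0 0 0;0 0 -0.002 0 0 0")

```text
clock: 14.35
tool_pos: [0.5164, -0.0404, 0.2014]
orientation: [[0.0, -0.1, 0.995], [-0.0, 0.995, 0.1], [-1.0, -0.0, 0.0]]
force: [0.4, -0.5, -3.0]
finger_gap: 0.0115
```

play_rows(plan="0 0 -0.0005 0 0 0;0 0 -0.001 0 0 0;0 0 -0.0015 0 0 0;0 0 -0.002 0 0 0;0 0 -0.002 0 0 0;0 0 -0.002 0 0 0;0 0 -0.002 0 0 0;0 0 -0.002 0 0 0")

```text
clock: 15.02
tool_pos: [0.5164, -0.0404, 0.1994]
orientation: [[0.0, -0.1, 0.995], [-0.0, 0.995, 0.1], [-1.0, -0.0, 0.0]]
force: [0.8, -0.9, -2.2]
finger_gap: 0.0114
```

play_rows(plan="0 0 -0.0005 0 0 0;0 0 -0.001 0 0 0;0 0 -0.0015 0 0 0;0 0 -0.002 0 0 0;0 0 -0.002 0 0 0;0 0 -0.002 0 0 0;0 0 -0.002 0 0 0;0 0 -0.002 0 0 0")

```text
clock: 15.68
tool_pos: [0.5164, -0.0404, 0.1973]
orientation: [[0.0, -0.1, 0.995], [-0.0, 0.995, 0.1], [-1.0, -0.0, 0.0]]
force: [-0.4, -0.2, -2.5]
finger_gap: 0.0114
```

play_rows(plan="0 0 -0.0005 0 0 0;0 0 -0.001 0 0 0;0 0 -0.0015 0 0 0;0 0 -0.002 0 0 0;0 0 -0.002 0 0 0;0 0 -0.002 0 0 0;0 0 -0.002 0 0 0;0 0 -0.002 0 0 0")

```text
clock: 16.35
tool_pos: [0.5164, -0.0404, 0.1953]
orientation: [[0.0, -0.1, 0.995], [-0.0, 0.995, 0.1], [-1.0, -0.0, 0.0]]
force: [0.3, -0.9, -3.1]
finger_gap: 0.0112
```

play_rows(plan="0 0 -0.0005 0 0 0;0 0 -0.001 0 0 0;0 0 -0.0015 0 0 0;0 0 -0.0015 0 0 0;0 0 -0.0015 0 0 0;0 0 -0.0015 0 0 0;0 0 -0.0015 0 0 0;0 0 -0.0015 0 0 0")

```text
clock: 17.02
tool_pos: [0.5164, -0.0404, 0.1939]
orientation: [[0.0, -0.1, 0.995], [-0.0, 0.995, 0.1], [-1.0, -0.0, 0.0]]
force: [-0.3, 1.4, -2.9]
finger_gap: 0.0117
```

play_rows(plan="0 0 -0.0005 0 0 0;0 0 -0.001 0 0 0;0 0 -0.001 0 0 0;0 0 -0.001 0 0 0;0 0 -0.001 0 0 0;0 0 -0.001 0 0 0;0 0 -0.001 0 0 0;0 0 -0.001 0 0 0")

```text
clock: 17.68
tool_pos: [0.5164, -0.0404, 0.1928]
orientation: [[0.0, -0.1, 0.995], [-0.0, 0.995, 0.1], [-1.0, -0.0, 0.0]]
force: [0.5, -0.8, -2.8]
finger_gap: 0.0114
```

play_rows(plan="0 0 -0.0005 0 0 0;0 0 -0.001 0 0 0;0 0 -0.001 0 0 0;0 0 -0.001 0 0 0;0 0 -0.001 0 0 0;0 0 -0.001 0 0 0;0 0 -0.001 0 0 0;0 0 -0.001 0 0 0")

```text
clock: 18.35
tool_pos: [0.5164, -0.0404, 0.1919]
orientation: [[0.0, -0.1, 0.995], [-0.0, 0.995, 0.1], [-1.0, -0.0, 0.0]]
force: [-0.4, -0.6, -1.3]
finger_gap: 0.0114
```

play_rows(plan="0 0 -0.0005 0 0 0;0 0 -0.001 0 0 0;0 0 -0.001 0 0 0;0 0 -0.001 0 0 0;0 0 -0.001 0 0 0;0 0 -0.001 0 0 0;0 0 -0.001 0 0 0;0 0 -0.001 0 0 0")

```text
clock: 19.02
tool_pos: [0.5163, -0.0404, 0.1914]
orientation: [[0.0, -0.1, 0.995], [-0.0, 0.995, 0.1], [-1.0, -0.0, 0.0]]
force: [-4.3, 0.2, 6.0]
finger_gap: 0.0113
```

play_rows(plan="0 0 -0.0005 0 0 0;0 0 -0.001 0 0 0;0 0 -0.001 0 0 0;0 0 -0.001 0 0 0;0 0 -0.001 0 0 0;0 0 -0.001 0 0 0;0 0 -0.001 0 0 0;0 0 -0.001 0 0 0")

```text
clock: 19.68
tool_pos: [0.5161, -0.0404, 0.1909]
orientation: [[0.0, -0.1, 0.995], [-0.0, 0.995, 0.1], [-1.0, -0.0, 0.0]]
force: [-7.9, 0.3, 11.3]
finger_gap: 0.0112
```

play_rows(plan="0 0 0.001 0 0 0;0 0 0.0016 0 0 0;0 0 0.0016 0 0 0;0 0 0.0016 0 0 0;0 0 0.0016 0 0 0;0 0 0.0016 0 0 0;0 0 0.0016 0 0 0;0 0 0.0016 0 0 0")

```text
clock: 20.35
tool_pos: [0.5163, -0.0404, 0.1915]
orientation: [[-0.0, -0.1, 0.995], [-0.0, 0.995, 0.1], [-1.0, -0.0, -0.0]]
force: [-4.6, -0.7, 5.0]
finger_gap: 0.0109
```

play_rows(plan="-0.0005 0 0 0 0 0;-0.001 -0.0001 0 0 0 0;-0.0015 -0.00015 0 0 0 0;-0.002 -0.0002 0 0 0 0;-0.0025 -0.0002 0 0 0 0;-0.0025 -0.0002 0 0 0 0;-0.0025 -0.0002 0 0 0 0;-0.0025 -0.0002 0 0 0 0")

```text
clock: 21.02
tool_pos: [0.5141, -0.0406, 0.1915]
orientation: [[0.001, -0.1, 0.995], [-0.0, 0.995, 0.1], [-1.0, -0.0, 0.001]]
force: [2.9, -0.1, 0.1]
finger_gap: 0.0114
```

play_rows(plan="-0.0004 0 0 0 0 0;-0.0008 -0.0001 0 0 0 0;-0.001 -0.0001 0 0 0 0;-0.001 -0.0001 0 0 0 0;-0.001 -0.0001 0 0 0 0;-0.001 -0.0001 0 0 0 0;-0.001 -0.0001 0 0 0 0;-0.001 -0.0001 0 0 0 0")

```text
clock: 21.68
tool_pos: [0.5139, -0.0407, 0.1914]
orientation: [[0.002, -0.1, 0.995], [-0.0, 0.995, 0.1], [-1.0, -0.0, 0.002]]
force: [6.6, 0.3, -2.1]
finger_gap: 0.0116
```

```bash
python3 - <<'E'
from h import *
st=sense(); print(st['tool_pos'].round(4),st['orientation'].round(4),st['force'].round(2),st['moment'].round(3),st['clock'])
e=snap('scene','scene4')
b=e['img'][:,:,::-1][190:260,230:330]
cv2.imwrite('pics/c4.png',cv2.resize(b,None,fx=8,fy=8,interpolation=cv2.INTER_CUBIC))
E
```

```text
[ 0.5139 -0.0407  0.1914] [[ 2.40e-03 -9.96e-02  9.95e-01]
 [-1.00e-04  9.95e-01  9.96e-02]
 [-1.00e+00 -3.00e-04  2.40e-03]] [ 6.56  0.29 -2.14] [ 0.056 -1.229  0.009] 21.6833
```

View pics/c4.png

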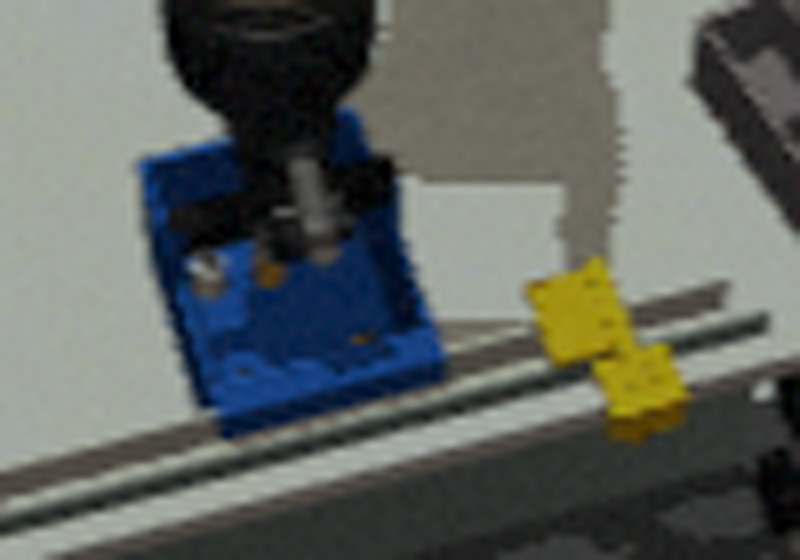

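play_rows(plan="0.001 0.0001 0 0 0 0;0.002 0.0002 0 0 0 0;0.0027 0.0003 0 0 0 0;0.0027 0.0003 0.0003 0 0 0;0.0025 0.0023 0.0003 0 0 0;0.0023 0.0043 0.0003 0 0 0;0.0021 0.0063 0.0003 0 0 0;0.0019 0.0083 0.0003 0 0 0")

```text
clock: 22.4
tool_pos: [0.5149, -0.0323, 0.1916]
orientation: [[0.0, -0.1, 0.995], [-0.0, 0.995, 0.1], [-1.0, -0.0, 0.0]]
force: [0.4, -1.9, 0.7]
finger_gap: 0.0113
```

play_rows(plan="-0.0002 0.0025 0 0 0 0;-0.0005 0.005 0 0 0 0;-0.0007 0.0075 0 0 0 0;-0.001 0.01 0 0 0 0;-0.0013 0.0125 0 0 0 0;-0.0015 0.015 0 0 0 0;-0.0018 0.0175 0 0 0 0;-0.002 0.02 0 0 0 0")

```text
clock: 23.07
tool_pos: [0.5127, -0.0121, 0.1917]
orientation: [[-0.0, -0.1, 0.995], [0.0, 0.995, 0.1], [-1.0, 0.0, -0.0]]
force: [-0.0, -2.1, 0.6]
finger_gap: 0.0111
```

play_rows(plan="-0.0002 0.002 0 0 0 0;-0.0004 0.004 0 0 0 0;-0.0006 0.006 0 0 0 0;-0.0008 0.008 0 0 0 0;-0.001 0.01 0 0 0 0;-0.0012 0.012 0 0 0 0;-0.0014 0.014 0 0 0 0;-0.0016 0.016 0 0 0 0")

```text
clock: 23.73
tool_pos: [0.5111, 0.0038, 0.1917]
orientation: [[0.0, -0.1, 0.995], [0.0, 0.995, 0.1], [-1.0, 0.0, 0.0]]
force: [-0.5, -1.4, -0.3]
finger_gap: 0.0114
```

```bash
python3 - <<'E'
from h import *
st=sense(); print(st['tool_pos'].round(4),st['orientation'].round(4),st['force'].round(2),st['moment'].round(3),st['clock'])
e=snap('scene','scene5')
b=e['img'][:,:,::-1][190:260,230:330]
cv2.imwrite('pics/c5.png',cv2.resize(b,None,fx=8,fy=8,interpolation=cv2.INTER_CUBIC))
E
```

```text
[0.5111 0.0038 0.1917] [[ 1.00e-04 -9.97e-02  9.95e-01]
 [ 0.00e+00  9.95e-01  9.97e-02]
 [-1.00e+00  0.00e+00  1.00e-04]] [-0.48 -1.41 -0.33] [-0.206 -0.158 -0.12 ] 23.7333
```

View pics/c5.png

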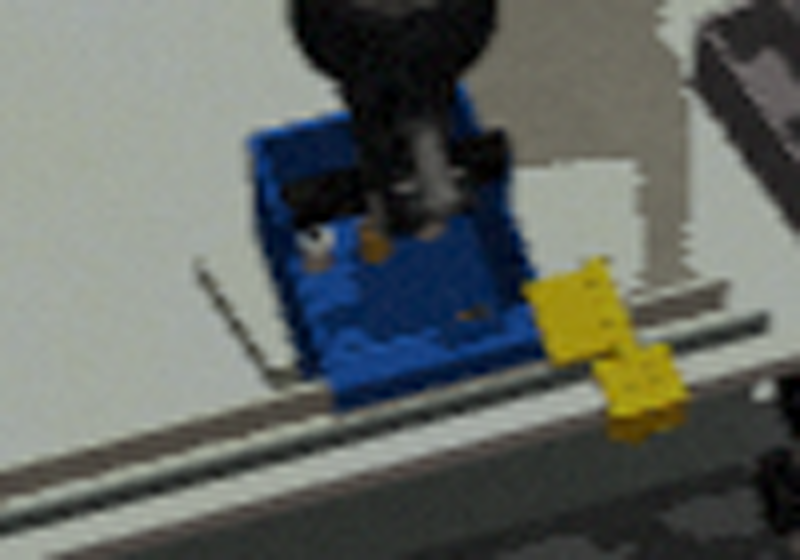

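play_rows(plan="-0.0002 0.0015 0 0 0 0;-0.0003 0.003 0 0 0 0;-0.0005 0.0045 0 0 0 0;-0.0006 0.006 0 0 0 0;-0.0007 0.007 0 0 0 0;-0.0008 0.008 0 0 0 0;-0.0009 0.009 0 0 0 0;-0.0009 0.009 0 0 0 0")

```text
clock: 24.45
tool_pos: [0.5102, 0.0128, 0.1917]
orientation: [[0.0, -0.1, 0.995], [0.0, 0.995, 0.1], [-1.0, 0.0, 0.0]]
force: [1.0, 0.5, -0.9]
finger_gap: 0.0114
```

play_rows(plan="0 0.0004 0 0 0 0;-0.0001 0.0008 0 0 0 0;-0.0001 0.0012 0 0 0 0;-0.0002 0.0016 0 0 0 0;-0.0002 0.002 0 0 0 0;-0.0002 0.002 0 0 0 0;-0.0002 0.002 0 0 0 0;-0.0002 0.002 0 0 0 0")

```text
clock: 25.12
tool_pos: [0.5101, 0.0147, 0.1917]
orientation: [[0.0, -0.1, 0.995], [0.0, 0.995, 0.1], [-1.0, 0.0, 0.0]]
force: [0.2, -0.6, -0.1]
finger_gap: 0.0113
```

play_rows(plan="0 0.0004 0 0 0 0;-0.0001 0.0008 0 0 0 0;-0.0001 0.0012 0 0 0 0;-0.0002 0.0016 0 0 0 0;-0.0002 0.002 0 0 0 0;-0.0002 0.002 0 0 0 0;-0.0002 0.002 0 0 0 0;-0.0002 0.002 0 0 0 0")

```text
clock: 25.78
tool_pos: [0.5099, 0.0167, 0.1917]
orientation: [[0.0, -0.1, 0.995], [0.0, 0.995, 0.1], [-1.0, 0.0, 0.0]]
force: [0.6, -1.0, -1.2]
finger_gap: 0.0112
```

play_rows(plan="0 0.0004 0 0 0 0;-0.0001 0.0008 0 0 0 0;-0.0001 0.0012 0 0 0 0;-0.0002 0.0015 0 0 0 0;-0.0002 0.0015 0 0 0 0;-0.0002 0.0015 0 0 0 0;-0.0002 0.0015 0 0 0 0;-0.0002 0.0015 0 0 0 0")

```text
clock: 26.45
tool_pos: [0.5097, 0.0182, 0.1917]
orientation: [[0.0, -0.1, 0.995], [0.0, 0.995, 0.1], [-1.0, 0.0, 0.0]]
force: [1.3, -0.4, -0.7]
finger_gap: 0.0109
```

play_rows(plan="0 0.0003 0 0 0 0;-0.0001 0.0006 0 0 0 0;-0.0001 0.0009 0 0 0 0;-0.0001 0.001 0 0 0 0;-0.0001 0.001 0 0 0 0;-0.0001 0.001 0 0 0 0;-0.0001 0.001 0 0 0 0;-0.0001 0.001 0 0 0 0")

```text
clock: 27.12
tool_pos: [0.5096, 0.0184, 0.1918]
orientation: [[0.0, -0.099, 0.995], [-0.001, 0.995, 0.099], [-1.0, -0.001, -0.0]]
force: [-0.5, -4.5, 0.6]
finger_gap: 0.0116
```

play_rows(plan="0 0.0003 0 0 0 0;-0.0001 0.0006 0 0 0 0;-0.0001 0.0009 0 0 0 0;-0.0001 0.001 0 0 0 0;-0.0001 0.001 0 0 0 0;-0.0001 0.001 0 0 0 0;-0.0001 0.001 0 0 0 0;-0.0001 0.001 0 0 0 0")

```text
clock: 27.78
tool_pos: [0.5094, 0.0187, 0.1919]
orientation: [[-0.0, -0.099, 0.995], [-0.002, 0.995, 0.099], [-1.0, -0.002, -0.0]]
force: [-0.9, -7.6, 0.2]
finger_gap: 0.0112
```

play_rows(plan="0.0001 -0.0008 0 0 0 0;0.0001 -0.0015 0 0 0 0;-0.0001 -0.0015 -0.0005 0.01 -0.1 0;-0.0003 -0.0015 -0.001 0.02 -0.2 0;-0.0006 -0.0015 -0.0016 0.03 -0.3 0;-0.0006 -0.0015 -0.0016 0.03 -0.3 0;-0.0006 -0.0015 -0.0016 0.03 -0.3 0;-0.0006 -0.0015 -0.0016 0.03 -0.3 0")

```text
clock: 28.45
tool_pos: [0.5089, 0.0184, 0.1902]
orientation: [[0.026, -0.1, 0.995], [0.002, 0.995, 0.1], [-1.0, -0.0, 0.026]]
force: [0.1, -5.2, 0.1]
finger_gap: 0.0117
```

play_rows(plan="-0.0002 0 -0.0005 0.01 -0.1 0;-0.0004 0 -0.001 0.02 -0.2 0;-0.0006 0 -0.0014 0.03 -0.27 0;-0.0006 0 -0.0014 0.03 -0.27 0;-0.0006 0 -0.0014 0.03 -0.27 0;-0.0006 0 -0.0014 0.03 -0.27 0;-0.0006 0 -0.0014 0.03 -0.27 0;-0.0006 0 -0.0014 0.03 -0.27 0")

```text
clock: 29.12
tool_pos: [0.5083, 0.0184, 0.1889]
orientation: [[0.05, -0.1, 0.994], [0.005, 0.995, 0.1], [-0.999, -0.0, 0.05]]
force: [-0.6, -5.0, 1.2]
finger_gap: 0.0113
```

```bash
python3 - <<'E'
from h import *
st=sense(); print(st['tool_pos'].round(4),st['orientation'].round(4),st['force'].round(2),st['moment'].round(3),st['clock'])
e=snap('scene','scene6')
b=e['img'][:,:,::-1][180:260,230:330]
cv2.imwrite('pics/c6.png',cv2.resize(b,None,fx=7,fy=7,interpolation=cv2.INTER_CUBIC))
E
```

```text
[0.5083 0.0184 0.1889] [[ 5.000e-02 -9.960e-02  9.938e-01]
 [ 4.800e-03  9.950e-01  9.950e-02]
 [-9.987e-01 -2.000e-04  5.020e-02]] [-0.64 -5.04  1.17] [-0.927  0.044 -0.286] 29.1167
```

View pics/c6.png

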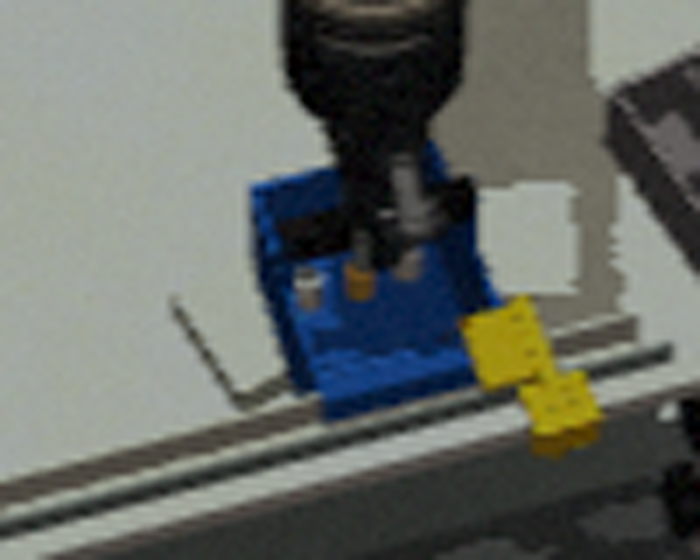

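play_rows(plan="-0.0002 -0.0001 -0.0004 0.01 -0.08 0;-0.0004 -0.0002 -0.0008 0.015 -0.16 0;-0.0004 -0.0002 -0.001 0.02 -0.2 0;-0.0004 -0.0002 -0.001 0.02 -0.2 0;-0.0004 -0.0002 -0.001 0.02 -0.2 0;-0.0004 -0.0002 -0.001 0.02 -0.2 0;-0.0004 -0.0002 -0.001 0.02 -0.2 0;-0.0004 -0.0002 -0.001 0.02 -0.2 0")

```text
clock: 29.83
tool_pos: [0.5073, 0.0182, 0.188]
orientation: [[0.066, -0.1, 0.993], [0.006, 0.995, 0.1], [-0.998, -0.0, 0.066]]
force: [-3.8, -6.9, 3.2]
finger_gap: 0.0113
```

play_rows(plan="-0.0001 -0.0003 0 0 0 0;-0.0002 -0.0004 0 0 0 0;-0.0002 -0.0004 0 0 0 0;-0.0002 -0.0004 0 0 0 0;-0.0002 -0.0004 0 0 0 0;-0.0002 -0.0004 0 0 0 0;-0.0002 -0.0004 0 0 0 0;-0.0002 -0.0004 0 0 0 0", newtons=25)

```text
clock: 30.5
tool_pos: [0.5073, 0.0181, 0.1879]
orientation: [[0.066, -0.1, 0.993], [0.007, 0.995, 0.1], [-0.998, 0.0, 0.067]]
force: [-2.9, -4.9, 3.1]
finger_gap: 0.0112
```

play_rows(plan="0 0 0 0 0 0;0 0 0 0 0 0;0 0 0 0 0 0;0 0 0 0 0 0;0 0 0 0 0 0;0 0 0 0 0 0;0 0 0 0 0 0;0 0 0 0 0 0", grip=0.018)

```text
clock: 31.17
tool_pos: [0.5077, 0.018, 0.1877]
orientation: [[0.067, -0.1, 0.993], [0.007, 0.995, 0.1], [-0.998, 0.0, 0.068]]
force: [-0.7, -0.5, 0.9]
finger_gap: 0.0179
```

```bash
python3 - <<'E'
from h import *
st=sense(); print(st['tool_pos'].round(4),st['orientation'].round(4),st['force'].round(2),st['moment'].round(3),st['clock'],st['finger_gap'])
e=snap('scene','scene7')
b=e['img'][:,:,::-1][180:260,230:330]
cv2.imwrite('pics/c7.png',cv2.resize(b,None,fx=7,fy=7,interpolation=cv2.INTER_CUBIC))
E
```

```text
[0.5077 0.018  0.1877] [[ 6.720e-02 -9.980e-02  9.927e-01]
 [ 7.100e-03  9.950e-01  9.950e-02]
 [-9.977e-01  3.000e-04  6.760e-02]] [-0.65 -0.49  0.86] [-0.015  0.034 -0.011] 31.1667 0.017916897683995292
```

View pics/c7.png

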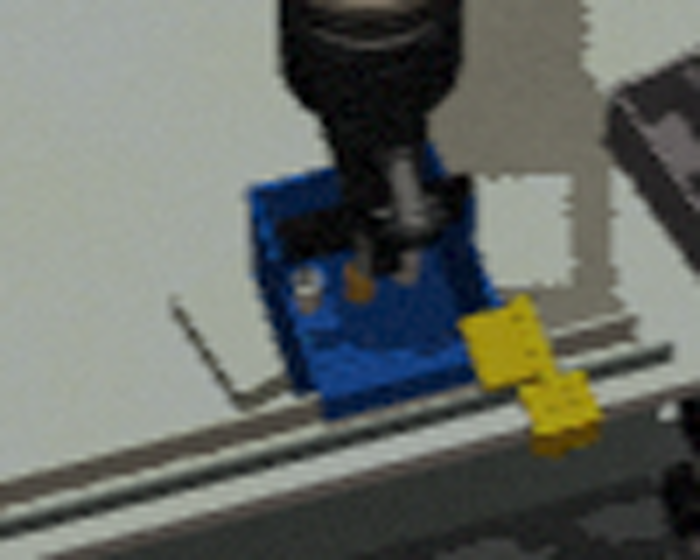

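play_rows(plan="0 0 0 0 0 0;0 0 0 0 0 0;0 0 0 0 0 0;0 0 0 0 0 0;-0.0003 0 0.005 0 0 0;-0.001 -0.0001 0.015 0 0 0;-0.002 -0.0002 0.03 0 0 0;-0.003 -0.0003 0.045 0 0 0", grip=0.045)

```text
clock: 31.88
tool_pos: [0.5044, 0.0177, 0.2333]
orientation: [[0.066, -0.1, 0.993], [0.007, 0.995, 0.099], [-0.998, 0.0, 0.067]]
force: [0.7, 0.0, -0.0]
finger_gap: 0.0452
```

play_rows(plan="-0.002 0 0.03 0 0 0;-0.004 0 0.06 0 0 0;-0.02 -0.02 0.08 0 0 0;-0.05 -0.04 0.09 0 0 0;-0.08 -0.07 0.09 0 0 0;-0.1 -0.1 0.09 0 0 0;-0.12 -0.13 0.09 0 0 0;-0.12 -0.15 0.09 0 0 0")

```text
clock: 32.55
tool_pos: [0.3818, -0.1337, 0.3236]
orientation: [[0.067, -0.099, 0.993], [0.006, 0.995, 0.098], [-0.998, -0.001, 0.068]]
force: [0.3, 0.4, 0.1]
finger_gap: 0.045
```

play_rows(plan="-0.02 -0.03 0 0 0 0;-0.04 -0.06 0 0 0 0;-0.06 -0.09 0 0 0 0;-0.06 -0.12 0 0 0 0;-0.06 -0.15 0 0 0 0;-0.06 -0.15 0 0 0 0;-0.06 -0.15 0 0 0 0;-0.06 -0.15 0 0 0 0")

```text
clock: 33.22
tool_pos: [0.3246, -0.2817, 0.3227]
orientation: [[0.067, -0.099, 0.993], [0.008, 0.995, 0.099], [-0.998, 0.001, 0.067]]
force: [-0.2, -0.6, 0.0]
finger_gap: 0.0454
```

```bash
python3 - <<'E'
from h import *
st=sense(); print(st['tool_pos'].round(4),st['force'].round(2),st['clock'])
e=snap('scene','scene8');d=snap('top','top8')
b=e['img'][:,:,::-1][190:260,230:330];a=d['img'][:,:,::-1][135:205,205:305]
cv2.imwrite('pics/c8.png',cv2.resize(b,None,fx=8,fy=8,interpolation=cv2.INTER_CUBIC))
cv2.imwrite('pics/c8t.png',cv2.resize(a,None,fx=8,fy=8,interpolation=cv2.INTER_CUBIC))
E
```

```text
[ 0.3246 -0.2817  0.3227] [-0.22 -0.62  0.04] 33.2167
```

View pics/c8.png

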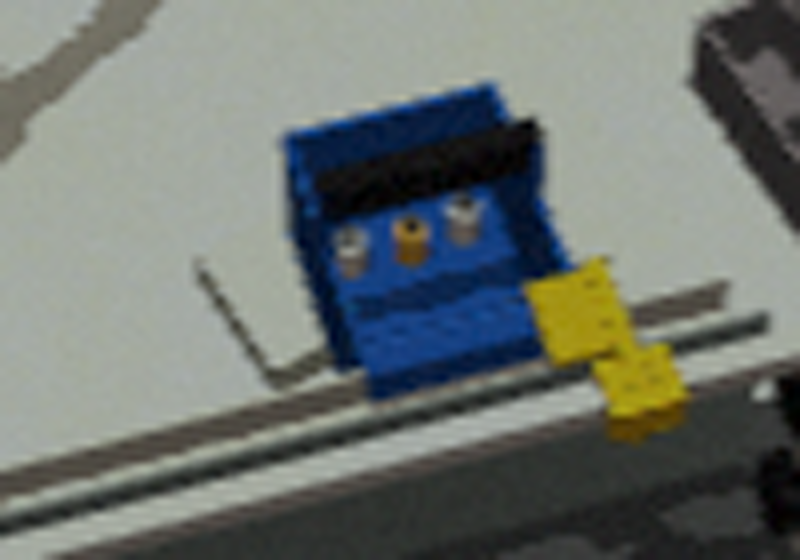

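View pics/c8t.png

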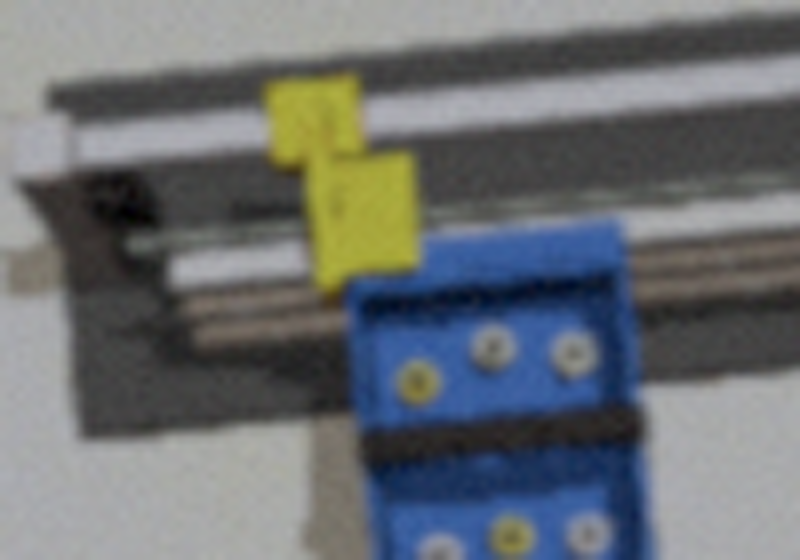

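View pics/top8.png

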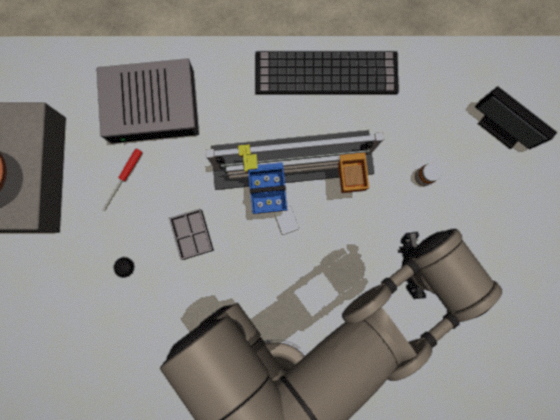

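```bash
python3 -c "
from h import *
print(env.finish_job())"
```

```text
the job is handed in; nothing more can be done
None
```

The blue bin now hangs by its lip on the top rail, under the keeper tongue and against the yellow stop. The job was handed in at about 33 s of the 64 s allowed.

**What I did:**
- **Finding the rail:** I gripped the bin by its bar and touched the lip's flange lightly on the rail front (about 6 N). The rail turned out about 2 mm further back than the cameras suggested.
- **Hooking:** I then lifted over the rail and lowered until the lip caught, at a rail top of about 165 mm. That press peaked at about 14 N, and a gentle pull back met the rail, so the hook had caught.
- **Sliding and letting go:** I slid the bin left with about 2 N of friction until it met the stop (about 8 N at most). I let it tilt about 4° to rest against the lower louver before opening the gripper.

**Last checks:**
- When the gripper opened, the force readings fell to sensor noise and the bin did not move.
- In the final pictures the bin hangs by itself with its left end under the tongue and at the stop. The orange bin, tray, jar, white box, screwdriver and mouse look unmoved, and the arm is well clear.
- Contact with the stop was felt while gripping (about 5 N just before release). After release I confirmed it only in the pictures, which are good to about 2 mm.
- **Disagreement:** the camera estimate of the rail height was 158–160 mm, lower than the 165 mm I felt; I went by the felt value.
- **Slip:** the first row of my first move carried a stray tilt value while the gripper was in free space. The next row corrected it, and it touched nothing.

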